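# Set the rider of the bench pull gauge

## Robot

A 6-joint arm with a two-finger parallel gripper is mounted at the origin on the work surface. World frame = base frame: x ahead of the robot, y to its left, z up, the work surface at z = 0. Lengths are in m, angles in rad, forces in N, time in s.
With the tool pointing down it reaches from about 0.35 to 0.85 m from the base axis. Payload 8.1 kg.
Tool frame: the origin (TCP) lies midway between the tips of the shut fingers; the grasp point (between the pads) lies arm.grip_point_offset behind it (arm.grip_point_offset is the distance from the TCP to the grasp point, in m); z points along the fingers, y is the line along which they close (so a half turn about z gives the same grasp; the last joint's range is limited). The gripper opens to 93 mm and grips with 3 to 60 N. Pads are 15 mm wide; open, the fingers measure 128 mm over their backs; the gripper's body (75 mm by 188 mm) begins 65 mm behind the grasp point.
Start: joints at [1.14, 0.13, 1.488, -0, 1.523, -0.085], TCP at [0.203, 0.564, 0.219] pointing down, gripper open.
Joint ranges: [-2.96, 2.96], [-0.89, 2.26], [0.02, 2.5], [-1.34, 4.48], [0, 2.73], [-2.66, 2.66]. Speed limits (rad/s): [2.39, 2.39, 2.79, 3.14, 3.14, 3.14].

## Interface

Orientations are given as a rotation vector (axis times angle).
In Python, from cell import arm gives the robot as it stands. Calls block until the motion is done:
- arm.move_ptp(position, orientation): joint-space move of the TCP to a pose.
- arm.line_to(position, speed=0.15, rot=None): straight line of the TCP; rot=None keeps the orientation; speed is the mean speed in m/s.
- arm.set_joints(angles): joint-space move.
- arm.command_gripper(opening, force=None): opening from 0.0 (shut) to 1.0 (fully open); force is the grip in N (None keeps the last); returns when the fingers have stopped.
- arm.pause(seconds).
- arm.inverse_kinematics(position, orientation): joint angles nearest the present ones, or None.
- arm.grab_frame(name): name is "scene" or "top" or "wrist"; returns the picture (384x512x3 uint8, red, green, blue); there is no depth.
- arm.camera_info(name): a dict with "fx", "fy", "cx", "cy" (pixels), "k1" (the pictures are not rectified: a ray, as slopes to the right and down, at radius r is drawn at 1 + k1 r^2 times it, then the intrinsics apply), "view" (4x4, takes a point from world to camera coordinates). Camera axes: x right, y up, looking along -z (the intrinsics and any distortion apply to the point x, -y, -z); pixel columns grow to the right and rows downward; lengths in m; the calibration is good to about 2 mm. A picture is of the moment at which its call begins: read the wrist's pose just before it. camera_info takes no time and is no camera call; for the wrist camera it gives the pose at the moment of the call.
A pose or a line that the arm cannot do raises arm.IKError and nothing moves.
- arm.hand_in(): hands the job in; it is judged then, once.
Readings, each from a call of its own:
- arm.get_clock(): time.
- arm.get_q(): joint angles.
- arm.get_joint_velocities(): joint speeds.
- arm.get_joint_torque(): joint torques, N m.
- arm.get_eef_pos(): TCP position.
- arm.get_orientation(): TCP orientation.
- arm.get_contact_force(): force on the tool from outside, world axes, zero at the start.
- arm.get_ft_torque(): the same for the moment, N m.
- arm.get_finger_gap(): opening from 0.0 (shut) to 1.0 (fully open).
- arm.get_grasp_force(): force on a finger pad.
Only numpy, scipy, OpenCV 4.12 (cv2) and the standard library are available. Lean on these libraries where they do the work, as an engineer would, in place of code of your own. Each camera call takes 0.05 s, during which the arm holds its last target. There are 200 camera calls.

## Task

Draw the sprung pull gauge out by its wooden T-handle until the steel rider it pushes has its fin level with the upright index blade, and hold it there for a full second. Then ease the handle all the way back without letting it snap, and let go, so that the rider stays standing at the index. Move the rider only by means of the handle, and leave the index and the things lying round the gauge where they are.

Things in the scene. Friction and masses are not known exactly. Their poses are not given: they have to be found in the camera images.
- gauge: Pull gauge fixed on the bench; the handle draws out along its own -x, to the robot. Origin on the bench top, z up. Plywood base 12 mm high, x -140 to 200, y -140 to 140 mm. Spring barrel 42 mm across along x at y 0, axis 60 mm up, x -55 to 160 mm. The rider's channel runs along x at y = 75 mm, x -95 to 135 mm, its two side walls 30 mm high
- rail_mid (a point): Middle of the underside of the wooden tool rail over the home handle (gauge frame x -112, y 0, z 190 mm). The rail runs along the gauge's y, 35 mm deep (x), 25 mm thick plus 20 mm stub pegs on top, on posts with inner faces 120 mm either side. It blocks a vertical gripper; a tool leaning about 35 degrees back to the robot clears it
- pull (a joint): How far the handle is drawn out, m: 0 fully home, 0.13 at the end stop. The spring pulls it home with 3.3 N at 0 and 110 N/m more beyond (about 15 N at 0.107)
- pull_grip (a point): Grip point in the neck of the dark wooden T-handle; home: x -112, y 0, z 62 mm in the gauge's frame. Neck 18 mm wide (y), 54 mm long (x, centred on the point within 2 mm), 26 mm high (z 47 to 73 mm); pinch it along the gauge's y. At its near end the T's bar, 56 mm wide (y), 10 mm thick, same height, near face 35 mm before the point; a collar 34 mm wide at its far end
- rider: Loose steel block, 70 (x) x 34 (y) x 36 mm, 0.3 kg, with an upright 4 mm fin across the middle of its top, 60 mm up. Origin at the centre of its underside, below the fin; axes as the gauge's. It stands in the channel, 12 mm up. A steel pusher clamped somewhere along the handle's rod (face at gauge x = 80 to 102 mm when home: not known beforehand) shoves it along -x and never draws it back
- index_tip (a point): Top of the upright index blade (dark steel, 4 mm thick, on a 24 mm foot) on the outer side of the rider's channel, at y 100, z 72 mm in the gauge's frame, x between -40 and -5 mm; axes as the gauge's. The rider is at the index when its fin has the same gauge x as this point
- sanding_block: Grey sanding block lying on the bench left of the handle, 110 x 65 x 35 mm, origin at the centre of its underside. To be left alone
- spring_clamp: Red spring clamp lying flat right of the handle, about 140 x 70 x 22 mm, origin near its pivot, on its underside. To be left alone
- bit_case: Green closed router bit case, 100 x 150 x 40 mm, right of the gauge, origin at the centre of its underside. To be left alone
- steel_square: Try square lying flat left of the gauge, wooden stock 30 x 120 mm and steel blade 160 mm long, 16 mm high, origin near its middle on the underside. To be left alone
Mind the look-alikes: they are no part of the job. Of the things shaped like the rider, the steel one is meant.

How it is judged:
On the way:
1. the handle is drawn out (more than 40 mm) with the rider's fin within 5 mm of the index, and held so for 0.8 s (value of joint pull above 0.04 m and x of rider in the frame of index_tip between -0.005 and 0.005 m), for 0.8 s.
At the end, for the whole second after the job is handed in: The handle is home (within 4 mm) and let go, and the rider stands still and upright in its channel with its fin within 5 mm of the index blade along the gauge (value of joint pull below 0.004 m and x of rider in the frame of index_tip between -0.005 and 0.005 m and angle between rider's own z axis and vertical below 0.1 rad and linear speed of rider below 0.02 m/s); the robot touches nothing.
It fails at once if the handle snaps back (runs home faster than 0.35 m/s) (velocity of joint pull below -0.35 m/s).
It fails at once if the robot touches the rider (contact force between any of the arm, the fingers and rider above 0.5 N).
It fails at once if the index is shifted by more than 4 mm (distance of index_tip from where it was at the start of the episode above 0.004 m).
It fails at once if a thing lying round the gauge is moved by more than 20 mm (distance of any of sanding_block, spring_clamp, bit_case, steel_square from where it was at the start of the episode above 0.02 m).
It also fails if it takes over 48 s, if anything falls off the work surface, if the arm or the gripper's body presses on something with over 40 N, if the wrist force passes 120 N, or if a joint passes its speed limit or range.

## Working session

There is one attempt and no reset: what is moved stays moved. The work goes in short steps, each a Python script; the robot and the scene stay as the last script left them, time stands still between calls to the robot, and variables do not carry over. Pictures are saved under pics/ and viewed, at most 10 in all, crops included, and the job is handed in when it is done.

```bash
mkdir -p pics; ls; cat > h.py <<'E'
from cell import arm
import numpy as np, cv2
def grab(n,name):
    info=arm.camera_info(n); im=arm.grab_frame(n)
    cv2.imwrite(f'pics/{name}.png',im[:,:,::-1]); np.save(f'pics/{name}.npy',info,allow_pickle=True); return im,info
def load(name): return cv2.imread(f'pics/{name}.png'),np.load(f'pics/{name}.npy',allow_pickle=True).item()
def ray(info,uv):
    d=np.array([(uv[0]-info['cx'])/info['fx'],(uv[1]-info['cy'])/info['fy']]); s=d.copy()
    for _ in range(30): s=d/(1+info['k1']*(s@s))
    V=np.array(info['view']); R=V[:3,:3]; c=-R.T@V[:3,3]
    w=R.T@np.array([s[0],-s[1],-1]); return c,w/np.linalg.norm(w)
def proj(info,p):
    V=np.array(info['view']); q=V[:3,:3]@np.array(p)+V[:3,3]; s=np.array([q[0],-q[1]])/-q[2]
    s=s*(1+info['k1']*(s@s)); return np.array([s[0]*info['fx']+info['cx'],s[1]*info['fy']+info['cy']])
def atz(info,uv,z):
    c,w=ray(info,uv); return c+w*(z-c[2])/w[2]
def tri(L):
    A=0;b=0;rs=[ray(i,u) for i,u in L]
    for c,w in rs: P=np.eye(3)-np.outer(w,w); A=A+P; b=b+P@c
    p=np.linalg.solve(A,b); return p,[np.linalg.norm((np.eye(3)-np.outer(w,w))@(p-c)) for c,w in rs]
E
python3 - <<'E'
from h import *
for n in ['scene','top']:
    im,i=grab(n,n); V=np.array(i['view']); print(n,i['fx'],i['k1'],-V[:3,:3].T@V[:3,3],V[2,:3])
a=cv2.imread('pics/scene.png');b=cv2.imread('pics/top.png')
cv2.imwrite('pics/a1.png',cv2.resize(a,(800,600)));cv2.imwrite('pics/b1.png',cv2.resize(b,(800,600)))
print(arm.grip_point_offset,arm.get_orientation(),arm.get_clock())
E
```

```text
pics
scene 409.87370428072995 -0.07947293147103666 [ 1.14744765 -0.36971749  1.11269812] [ 0.45271591 -0.33333289  0.82700513]
top 387.4538656661687 -0.11766435943415796 [0.55657715 0.02552687 1.28596999] [-0.06492646 -0.01316518  0.9978032 ]
0.0188 [-5.40388523e-01 -3.09432907e+00  2.55601306e-03] 0.1
```

View pics/a1.png

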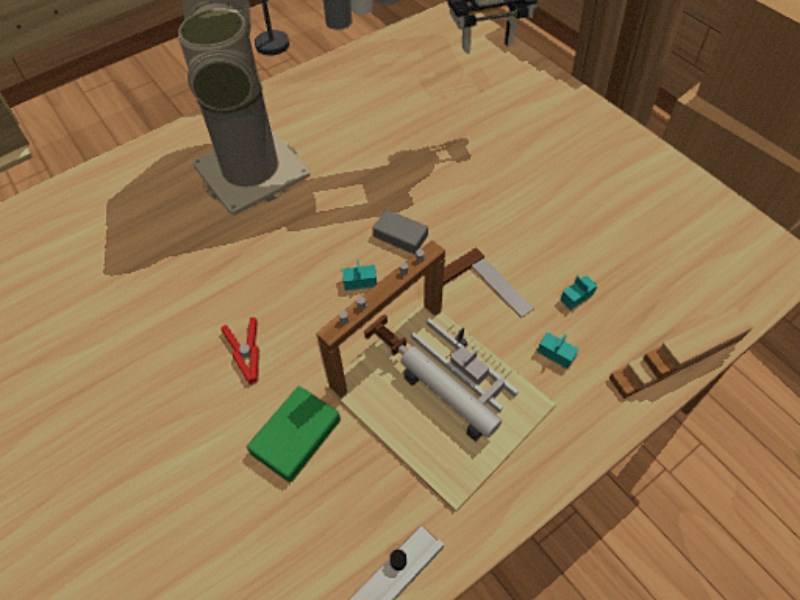

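View pics/b1.png

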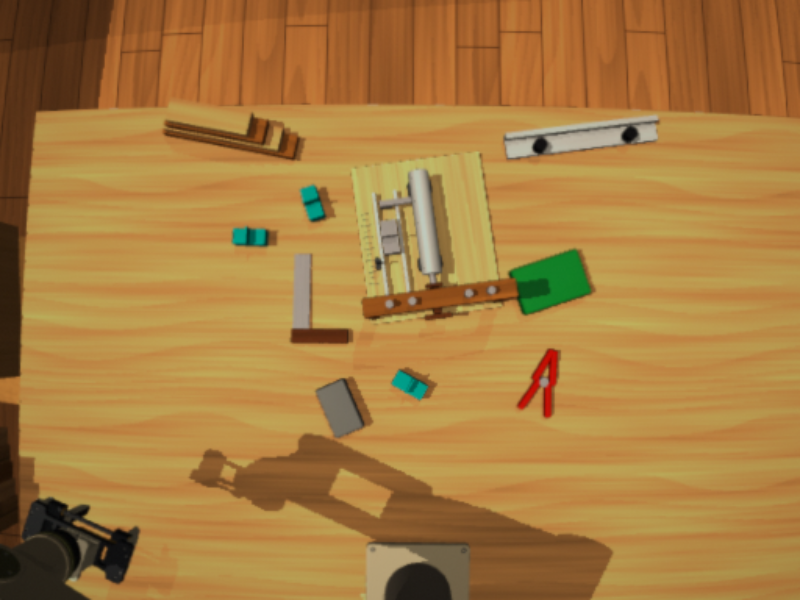

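The scene shot shows the gauge: T-handle at about (380,330), rider at about (468,362) and index at about (460,335). In the top shot the base corners are at about (351,168), (480,152), (499,307) and (372,323). Both positions are in 800x600 pixels, and the teal blocks are look-alikes. Next I'll enlarge both views.

```bash
python3 - <<'E'
from h import *
a=cv2.imread('pics/scene.png')[185:335,200:400];b=cv2.imread('pics/top.png')[90:210,215:375]
cv2.imwrite('pics/a2.png',cv2.resize(a,(800,600),interpolation=cv2.INTER_CUBIC));cv2.imwrite('pics/b2.png',cv2.resize(b,(800,600),interpolation=cv2.INTER_CUBIC))
E
```

```text
(no output)
```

View pics/a2.png

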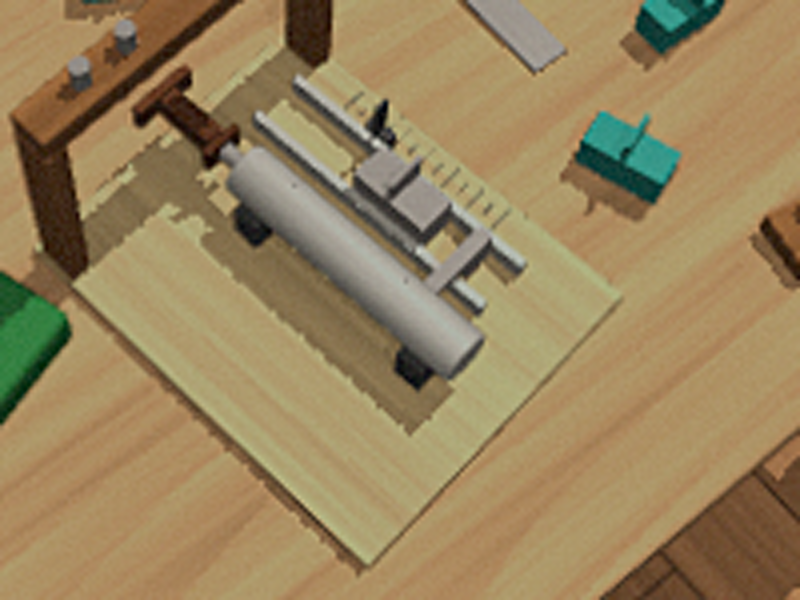

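View pics/b2.png

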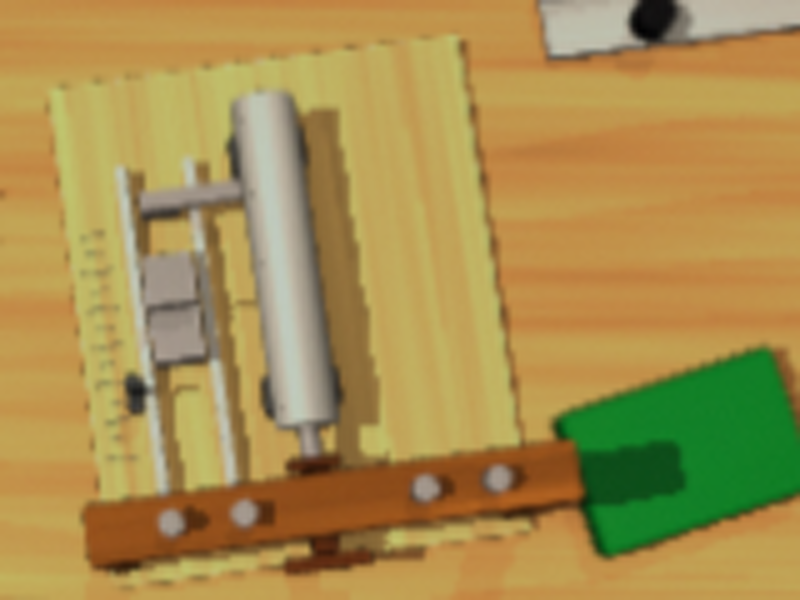

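The scene crop shows the base corners at (365,564), (620,297) and (75,285), the index tip at (382,102) and the fin top edge from (389,190) to (418,160). The top crop shows base corners at (50,92), (462,36) and (533,527), the fin at (148,308)-(202,301) and the index at (133,378).

```bash
cat > fit.py <<'E'
from h import *
from scipy.optimize import least_squares
_,S=load('scene');_,T=load('top')
s=lambda u,v:((u+.5)/4-.5+200,(v+.5)/4-.5+185)
t=lambda u,v:((u+.5)/5-.5+215,(v+.5)/5-.5+90)
O=[(S,s(365,564),(.2,-.14,.012)),(S,s(620,297),(.2,.14,.012)),(S,s(75,285),(-.14,-.14,.012)),
(T,t(50,92),(.2,.14,.012)),(T,t(462,36),(.2,-.14,.012)),(T,t(533,522),(-.14,-.14,.012))]
def G(q,p):
    c,sn=np.cos(q[3]),np.sin(q[3]); return np.array([q[0]+c*p[0]-sn*p[1],q[1]+sn*p[0]+c*p[1],q[2]+p[2]])
f=lambda q:np.concatenate([proj(i,G(q,p))-uv for i,uv,p in O])
r=least_squares(f,[.65,0,0,.1],loss='soft_l1'); q=r.x
if __name__=='__main__':
    print('gauge',q.round(4)); print(f(q).reshape(-1,2).round(1).tolist())
    R=np.array([[np.cos(q[3]),np.sin(q[3]),0],[-np.sin(q[3]),np.cos(q[3]),0],[0,0,1]])
    for n,L in dict(index=[(S,s(382,102)),(T,t(133,380))],finL=[(S,s(418,160)),(T,t(148,308))],finR=[(S,s(389,190)),(T,t(202,301))],
      barL=[(S,s(187,70)),(T,t(288,566))],barR=[(S,s(137,113)),(T,t(372,556))],railR=[(S,s(15,118)),(T,t(584,500))]).items():
        p,e=tri(L); print(n,p.round(4),'gauge',(R@(p-[q[0],q[1],q[2]])).round(4),np.round(e,4))
    for n,p in dict(neck=(-.112,0,.062),rail=(-.112,0,.19)).items():print(n,G(q,p).round(4))
E
python3 fit.py
```

```text
gauge [ 0.7298 -0.0156 -0.0142  0.1554]
[[1.5, 3.0], [0.8, 1.0], [-10.4, -6.4], [-0.0, 0.5], [-1.0, -0.0], [0.6, 1.5]]
index [0.6999 0.0882 0.0772] gauge [-0.0135  0.1072  0.0915] [0.0023 0.0023]
finL [0.7484 0.0812 0.0658] gauge [0.0333 0.0928 0.08  ] [0.0007 0.0007]
finR [0.7539 0.0478 0.0652] gauge [0.0336 0.0589 0.0794] [0.0004 0.0004]
barL [ 0.5852 -0.009   0.0697] gauge [-0.1418  0.0289  0.0839] [0.0008 0.0008]
barR [ 0.5925 -0.0611  0.0686] gauge [-0.1427 -0.0237  0.0828] [0. 0.]
railR [ 0.6214 -0.1683  0.2081] gauge [-0.1307 -0.1342  0.2223] [0.0014 0.0014]
neck [ 0.6192 -0.0329  0.0478]
rail [ 0.6192 -0.0329  0.1758]
```

```bash
cat > fit2.py <<'E'
from fit import *
O=[o for k,o in enumerate(O) if k!=2]
def obs(q):
    xi,xf=q[4],q[5]
    return O+[(S,s(382,102),(xi,.1,.072)),(T,t(133,380),(xi,.1,.072)),(S,s(418,160),(xf,.092,.072)),(T,t(148,308),(xf,.092,.072)),
     (S,s(389,190),(xf,.058,.072)),(T,t(202,301),(xf,.058,.072)),(S,s(187,70),(-.142,.028,.073)),(S,s(137,113),(-.142,-.028,.073)),
     (T,t(288,566),(-.147,.028,.06)),(T,t(372,556),(-.147,-.028,.06))]
f=lambda q:np.concatenate([proj(i,G(q,p))-uv for i,uv,p in obs(q)])
r=least_squares(f,[.73,0,0,.15,-.02,.03],loss='soft_l1'); q=r.x
g=lambda a:np.append(a[:2],np.append(0,a[2:]))
r2=least_squares(lambda a:f(g(a)),np.delete(q,2),loss='soft_l1'); Q=g(r2.x)
if __name__=='__main__':
    print(q.round(4),Q.round(4)); print(f(Q).reshape(-1,2).round(1).tolist()); print(G(Q,(-.112,0,.062)),G(Q,(-.112,0,.19)))
E
python3 fit2.py
```

```text
[ 0.7288 -0.0143 -0.0044  0.1433 -0.0128  0.0334] [ 0.7297 -0.0147  0.      0.1424 -0.014   0.0327]
[[0.9, 1.5], [1.9, -0.3], [0.0, -1.2], [0.0, -0.8], [0.6, 2.0], [-0.5, 2.3], [2.6, 0.1], [0.5, -0.9], [0.2, -0.4], [-0.1, -1.1], [0.0, -0.4], [0.7, -0.9], [-0.4, -0.4], [-0.3, 1.8], [0.5, 1.4]]
[ 0.61882666 -0.03057292  0.062     ] [ 0.61882666 -0.03057292  0.19      ]
```

```bash
cat >> h.py <<'E'
from scipy.spatial.transform import Rotation as Ro
def toolrv(yaw,lean,flip):
    gx=np.array([np.cos(yaw),np.sin(yaw),0]);gy=np.array([-np.sin(yaw),np.cos(yaw),0])
    z=np.sin(lean)*gx-np.cos(lean)*np.array([0,0,1]); y=gy*flip; return Ro.from_matrix(np.c_[np.cross(y,z),y,z]).as_rotvec()
E
python3 - <<'E'
from h import *
from fit2 import Q,G
i=arm.camera_info('wrist');V=np.array(i['view']);R=Ro.from_rotvec(arm.get_orientation()).as_matrix()
print(i['fx'],i['k1'],R.T@(-V[:3,:3].T@V[:3,3]-arm.get_eef_pos()),'look',R.T@-V[2,:3], 'R',R.round(2).tolist())
for fl in (1,-1):
    for p,l in (((-.0,.04,.36),0),((-.03,.07,.36),0),((-.112,0,.062),.61),((-.24,0,.062),.61)):
        q=arm.inverse_kinematics(G(Q,p),toolrv(Q[3],l,fl)); print(fl,p,None if q is None else np.round(q,2))
E
```

```text
292.2735800167238 -0.06851766452314519 [ 0.08457521 -0.00063184 -0.1659171 ] look [-3.01193544e-01  4.00076853e-04  9.53562944e-01] R [[-0.94, 0.34, -0.0], [0.34, 0.94, -0.0], [0.0, -0.0, -1.0]]
1 (-0.0, 0.04, 0.36) [-0.04  0.49  0.8  -0.    1.85 -1.75]
1 (-0.03, 0.07, 0.36) [-0.    0.38  0.94 -0.    1.82 -1.71]
1 (-0.112, 0, 0.062) [-0.28 -0.15  2.2   0.45  0.57 -2.31]
1 (-0.24, 0, 0.062) None
-1 (-0.0, 0.04, 0.36) [-0.04  0.49  0.8  -0.    1.85  1.39]
-1 (-0.03, 0.07, 0.36) [-0.    0.38  0.94 -0.    1.82  1.43]
-1 (-0.112, 0, 0.062) [-0.28 -0.15  2.2   0.45  0.57  0.84]
-1 (-0.24, 0, 0.062) None
```

```bash
python3 - <<'E'
from h import *
from fit2 import Q,G
def tcp(px,l):
    rv=toolrv(Q[3],l,1); return G(Q,(px,0,.062))+.0188*Ro.from_rotvec(rv).as_matrix()[:,2],rv
for l in (15,20,25,30,35):
    for px in (-.112,-.16,-.18,-.2,-.22):
        q=arm.inverse_kinematics(*tcp(px,np.radians(l))); print(l,px,None if q is None else np.round(q,2))
rv=toolrv(Q[3],0,1)
for n,p in (('w1',(-.03,.05,.30)),('w2',(.02,.09,.30))):
    arm.move_ptp(G(Q,p),rv); arm.pause(.3); im,_=grab('wrist',n); cv2.imwrite(f'pics/{n}v.png',cv2.resize(im[:,:,::-1],(800,600),interpolation=cv2.INTER_CUBIC))
print(arm.get_clock())
E
```

```text
15 -0.112 [-0.18  0.12  1.86  0.1   0.92 -1.95]
15 -0.16 [-0.21 -0.01  1.99  0.11  0.91 -1.98]
15 -0.18 [-0.23 -0.06  2.04  0.12  0.92 -2.  ]
15 -0.2 [-0.24 -0.12  2.1   0.12  0.92 -2.02]
15 -0.22 [-0.26 -0.17  2.15  0.13  0.93 -2.04]
20 -0.112 [-0.2   0.06  1.95  0.16  0.81 -2.  ]
20 -0.16 [-0.23 -0.07  2.07  0.17  0.82 -2.05]
20 -0.18 [-0.25 -0.13  2.13  0.18  0.83 -2.07]
20 -0.2 [-0.27 -0.19  2.18  0.19  0.84 -2.09]
20 -0.22 [-0.29 -0.25  2.23  0.19  0.85 -2.11]
25 -0.112 [-0.22 -0.    2.03  0.23  0.71 -2.08]
25 -0.16 [-0.26 -0.13  2.15  0.25  0.73 -2.13]
25 -0.18 [-0.28 -0.19  2.21  0.26  0.74 -2.15]
25 -0.2 [-0.3  -0.25  2.26  0.27  0.76 -2.17]
25 -0.22 [-0.32 -0.32  2.31  0.27  0.78 -2.2 ]
30 -0.112 [-0.24 -0.05  2.11  0.33  0.62 -2.18]
30 -0.16 [-0.29 -0.19  2.23  0.35  0.64 -2.24]
30 -0.18 [-0.31 -0.25  2.28  0.36  0.66 -2.26]
30 -0.2 [-0.33 -0.31  2.34  0.37  0.68 -2.29]
30 -0.22 [-0.36 -0.39  2.39  0.38  0.71 -2.31]
35 -0.112 [-0.27 -0.09  2.18  0.47  0.52 -2.33]
35 -0.16 [-0.32 -0.23  2.31  0.5   0.56 -2.39]
35 -0.18 [-0.34 -0.3   2.36  0.51  0.58 -2.41]
35 -0.2 [-0.37 -0.37  2.41  0.51  0.61 -2.43]
35 -0.22 [-0.4  -0.44  2.46  0.51  0.65 -2.45]
3.75
```

View pics/w1v.png

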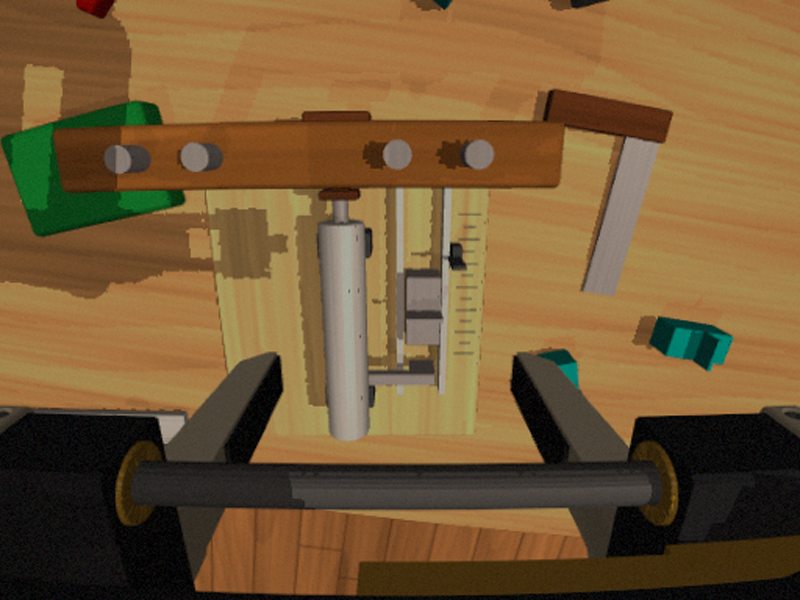

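View pics/w2v.png

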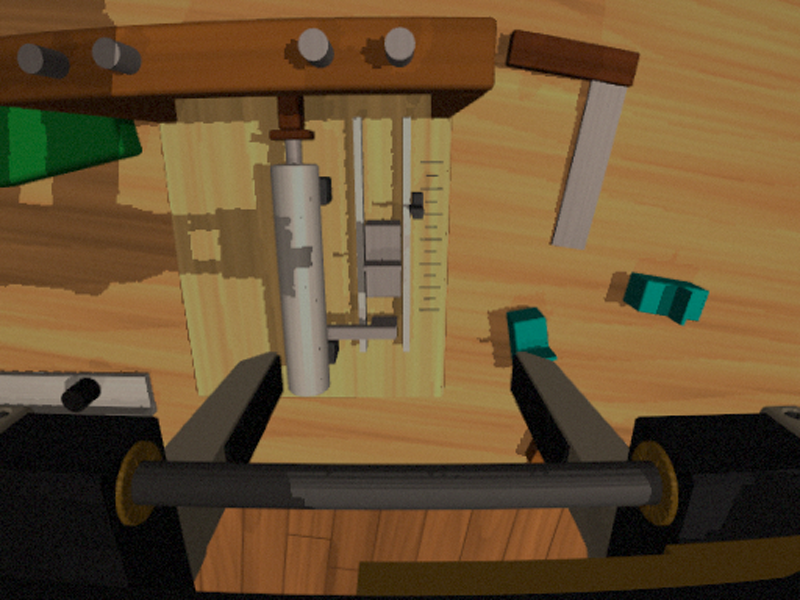

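The wrist views show the gauge straight on: the index is near (456,255) in w1 and (417,203) in w2. The fin is near (424,313) and (383,263), and the collar is at (339,192) and (291,134). I'll enlarge both into one picture.

```bash
python3 - <<'E'
from h import *
a=cv2.imread('pics/w1.png')[145:250,240:310];b=cv2.imread('pics/w2.png')[110:215,215:285]
cv2.imwrite('pics/c.png',cv2.convertScaleAbs(np.hstack([cv2.resize(x,None,fx=40/7,fy=40/7,interpolation=cv2.INTER_CUBIC) for x in (a,b)]),alpha=1.5))
E
```

```text
(no output)
```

View pics/c.png

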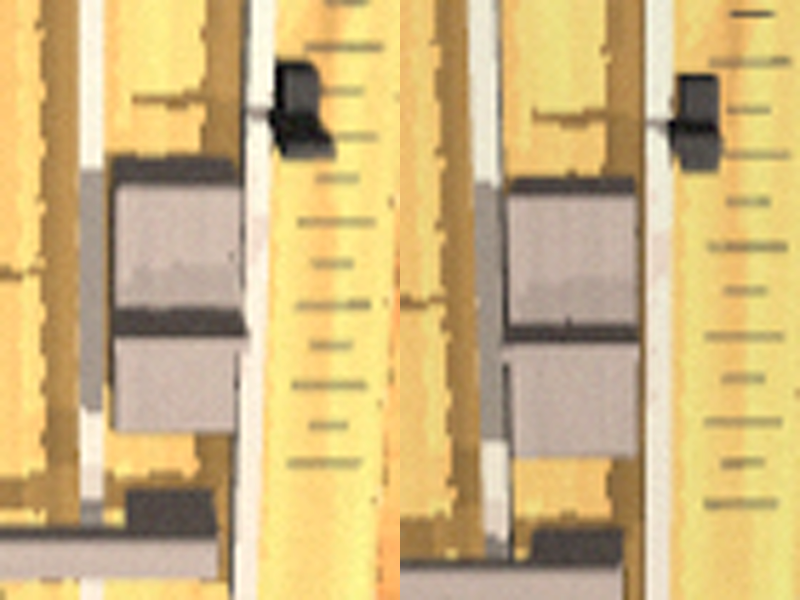

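The left panel (w1) shows the rider's top front edge at row 185, its back edge at row 432, and the fin's dark face at rows 310-337. The right panel (w2) has these at rows 195, 457 and 325-342. The index is dark at rows 60-157 (w1) and 73-170 (w2). Next I'll compare these with projections.

```bash
python3 - <<'E'
from h import *
from fit2 import Q,G
k=40/7
_,A=load('w1');_,B=load('w2')
w1=lambda u,v:((u+.5)/k-.5+240,(v+.5)/k-.5+145)
w2=lambda u,v:((u-400+.5)/k-.5+215,(v+.5)/k-.5+110)
def pa(p): x=proj(A,p); return ((x-[240,145]+.5)*k-.5).round(0)
def pb(p): x=proj(B,p); return ((x-[215,110]+.5)*k-.5+[400,0]).round(0)
c,s=np.cos(Q[3]),np.sin(Q[3]);R=np.array([[c,s,0],[-s,c,0],[0,0,1]])
g=lambda p:(R@(p-[Q[0],Q[1],0])*1000).round(1)
for n,a,b in (('riderFR',(238,185),(633,195)),('riderFL',(115,185),(508,195)),('riderBR',(236,432),(635,457)),('riderBL',(115,430),(512,457)),('finTopR',(243,337),(637,342)),
   ('finTopL',(115,337),(505,342)),('indexlow?',(330,157),(720,170)),('indexhighL',(277,62),(678,73)),('indexhighR',(318,65),(718,73)),('tick',(310,48),(712,62)),('pusherR',(217,533),(622,560))):
    p,e=tri([(A,w1(*a)),(B,w2(*b))]); print(n,g(p),np.round(e,4))
for n,a,b in (('FR',(238,185),(633,195)),('BR',(236,432),(635,457))): print('z48',n,g(atz(A,w1(*a),.048)),g(atz(B,w2(*b),.048)))
for n,a,b in (('fin-x face top',(180,337),(570,342)),('index?',(305,157),(700,170)),('index black top',(290,112),(690,120)),('index black bot',(290,128),(690,130))): print('z72',n,g(atz(A,w1(*a),.072)),g(atz(B,w2(*b),.072)))
for n,p in dict(fin=(Q[5],.075,.072),tip=(Q[4],.1,.072),foot0=(Q[4]-.012,.1,.012),foot1=(Q[4]+.012,.1,.012),collar=(-.085,0,.073),base=(.2,.14,.012),barrelend=(-.055,0,.081)).items(): print(n,pa(G(Q,p)),pb(G(Q,p)),(proj(B,G(Q,p))*800/512).round(0))
E
```

```text
riderFR [-1.5 91.6 43.2] [0.0001 0.0001]
riderFL [-1.1 59.6 41.3] [0.0002 0.0002]
riderBR [65.9 92.3 50. ] [0.0003 0.0003]
riderBL [67.6 59.7 44.6] [0.0002 0.0002]
finTopR [30.9 92.  69.2] [0.0005 0.0005]
finTopL [31.  59.6 68.7] [0.0006 0.0006]
indexlow? [ -8.8 114.4  44.9] [0.0012 0.0012]
indexhighL [-30.1 103.4  21.8] [0. 0.]
indexhighR [-30.7 113.5  28.9] [0. 0.]
tick [-32.7 112.8  15.8] [0.0002 0.0002]
pusherR [94.  88.2 53.3] [0.0005 0.0005]
z48 FR [-2.8 91.2 48. ] [-2.2 91.6 48. ]
z48 BR [66.6 92.7 48. ] [66.7 92.1 48. ]
z72 fin-x face top [30.2 75.4 72. ] [29.9 76.1 72. ]
z72 index? [-16.3 105.   72. ] [-11.7 107.2  72. ]
z72 index black top [-27.5 100.9  72. ] [-23.3 104.7  72. ]
z72 index black bot [-23.5 101.   72. ] [-21.  104.7  72. ]
fin [178. 346.] [565. 353.] [381. 268.]
tip [284. 166.] [670. 160.] [409. 215.]
foot0 [260.  70.] [664.  86.] [407. 195.]
foot1 [257. 154.] [663. 175.] [407. 219.]
collar [-138. -131.] [ 225. -155.] [287. 129.]
base [361. 771.] [789. 833.] [442. 399.]
barrelend [-137.    4.] [225. -16.] [288. 167.]
```

```bash
python3 - <<'E'
from h import *
from fit2 import Q,G
k=40/7
_,A=load('w1');_,B=load('w2')
w1=lambda u,v:((u+.5)/k-.5+240,(v+.5)/k-.5+145)
w2=lambda u,v:((u-400+.5)/k-.5+215,(v+.5)/k-.5+110)
c,s=np.cos(Q[3]),np.sin(Q[3]);R=np.array([[c,s,0],[-s,c,0],[0,0,1]])
g=lambda p:(R@(p-[Q[0],Q[1],0])*1000).round(1)
for n,z,a,b in (('idx shadow floor R',.012,(200,99),(602,118)),('idx shadow floor L end',.012,(133,99),(533,116)),('idx shadow wall',.042,(255,112),(655,124)),('fin shadow end R',.012,(42,272),(443,302)),('fin shadow left',.012,(5,272),(405,300)),
 ('rider wallshadow front',.042,(92,170),(487,185)),('wallshadow back',.042,(92,410),(492,440)),('foot near L',.02,(277,62),(678,73)),('foot near R',.02,(318,65),(718,73)),('foot far L',.02,(285,157),(680,170)),('foot far R',.02,(330,157),(720,170)),
 ('blade face L',.042,(270,118),(672,126)),('blade face R',.042,(318,118),(718,126))):
    print(n,g(atz(A,w1(*a),z)),g(atz(B,w2(*b),z)))
_,S=load('scene')
def ps(p): x=proj(S,p); return ((x-[200,185]+.5)*4-.5).round(0)
for xi in (-.026,-.022,-.018,-.014,-.01): print(xi,'scene tip',ps(G(Q,(xi,.1,.072))),'foot c',ps(G(Q,(xi,.1,.012))))
print('fin scene',ps(G(Q,(.032,.075,.072))))
a=cv2.imread('pics/scene.png')[200:226,282:308]
b=cv2.imread('pics/w1.png')[152:178,280:306]
cv2.imwrite('pics/d.png',cv2.convertScaleAbs(np.hstack([cv2.resize(x,(400,400),interpolation=cv2.INTER_NEAREST) for x in (a,b)]),alpha=2.2))
E
```

```text
idx shadow floor R [-17.8  83.6  12. ] [-17.5  83.5  12. ]
idx shadow floor L end [-17.8  65.   12. ] [-18.1  64.9  12. ]
idx shadow wall [-20.8  95.7  42. ] [-19.1  97.1  42. ]
fin shadow end R [32.6 39.5 12. ] [32.9 39.1 12. ]
fin shadow left [32.5 28.9 12. ] [32.3 28.5 12. ]
rider wallshadow front [-5.3 53.5 42. ] [-3.9 54.5 42. ]
wallshadow back [62.6 53.6 42. ] [63.8 54.2 42. ]
foot near L [-29.7 103.6  20. ] [-30.  103.5  20. ]
foot near R [-28.9 114.8  20. ] [-30. 114.  20.]
foot far L [ -3.3 106.7  20. ] [ -4.6 104.3  20. ]
foot far R [ -3.3 119.2  20. ] [ -4.6 114.9  20. ]
blade face L [-19.2  99.6  42. ] [-18.6 101.4  42. ]
blade face R [-19.2 112.1  42. ] [-18.6 113.   42. ]
-0.026 scene tip [368. 101.] foot c [364. 142.]
-0.022 scene tip [372. 105.] foot c [367. 145.]
-0.018 scene tip [376. 108.] foot c [371. 148.]
-0.014 scene tip [380. 111.] foot c [375. 151.]
-0.01 scene tip [384. 114.] foot c [379. 155.]
fin scene [404. 170.]
```

View pics/d.png

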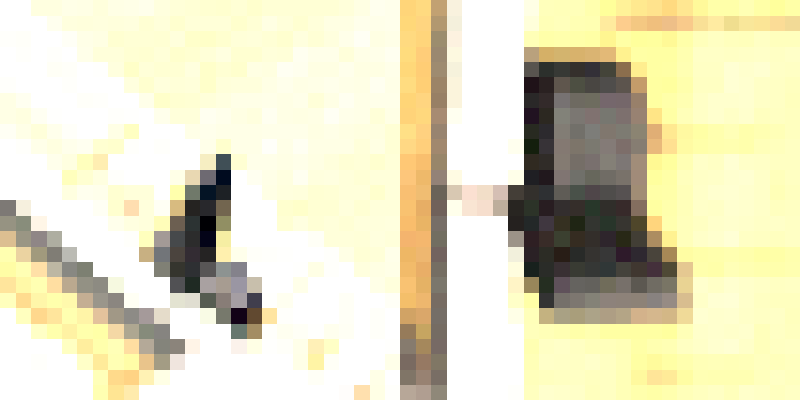

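The enlarged index shows the foot's near edge at x=-30, the blade face below it and the blade's top strip at the bottom. The foot's centre and both blade shadows put the index at x≈-18 mm. The fin is at 32 mm and the pusher face at about 94 mm, so I expect a pull of about 77 mm. Now I'll grasp the handle.

```bash
cat > mv.py <<'E'
from h import *
from fit2 import Q,G
L=np.radians(34); rv=toolrv(Q[3],L,1); zt=Ro.from_rotvec(rv).as_matrix()[:,2]
def tcp(px,back=0,z=.062): return G(Q,(px,0,z))+(arm.grip_point_offset-back)*zt
E
python3 - <<'E'
from mv import *
for b in (.06,.09,.12): print(b,arm.inverse_kinematics(tcp(-.112,b),rv) is not None)
rd=toolrv(Q[3],0,1)
print(arm.inverse_kinematics(G(Q,(-.25,0,.36)),rd))
arm.line_to(G(Q,(.02,.09,.36)),speed=.3)
arm.move_ptp(G(Q,(-.25,0,.34)),rd)
arm.move_ptp(tcp(-.112,.10),rv); print(arm.get_contact_force(),arm.get_clock())
arm.line_to(tcp(-.112),speed=.08); print(arm.get_contact_force(),arm.get_clock())
arm.command_gripper(0.0,force=40); print(arm.get_finger_gap()*93,arm.get_grasp_force(),arm.get_contact_force(),arm.get_eef_pos()-tcp(-.112),arm.get_clock())
E
```

```text
0.06 True
0.09 True
0.12 True
[-2.09448813e-01 -1.95630130e-01  1.55248685e+00 -4.44089210e-16
  1.78473594e+00 -1.92266577e+00]
[ 0.16769275 -0.30521787 -0.15658164] 6.125
[0.23252704 0.08946693 0.04270972] 7.525
17.929019445219737 39.99167025089264 [-0.37498613  5.15472333  1.88560642] [-0.00015803  0.00062301 -0.00010531] 8.675
```

```bash
python3 - <<'E'
from mv import *
p0=arm.get_eef_pos(); np.save('p0.npy',p0)
gx=np.array([np.cos(Q[3]),np.sin(Q[3]),0])
arm.line_to(p0-gx*.070,speed=.05); arm.pause(.3)
print((arm.get_eef_pos()-p0)@gx,arm.get_contact_force()@gx,arm.get_contact_force(),arm.get_finger_gap()*93,arm.get_clock())
w,i=grab('wrist','w3');s,_=grab('scene','s3');t,_=grab('top','t3')
print([ (n,proj(i,G(Q,p)).round(0)) for n,p in (('fin',(-.011,.075,.072)),('idx',(-.018,.1,.072)))])
a=cv2.resize(w,(512,384));
f=lambda im,x,y,k,ww,hh:cv2.resize(im[y:y+hh,x:x+ww],(ww*k,hh*k),interpolation=cv2.INTER_CUBIC)
canvas=np.zeros((600,800,3),np.uint8); canvas[:384,:512]=w
canvas[:288,512:800]=f(s,272,195,6,48,48); canvas[288:576,512:800]=f(t,230,125,6,48,48)
cv2.imwrite('pics/e.png',canvas[:,:,::-1])
E
```

```text
-0.06968226554674917 9.497034805772124 [ 9.32039005  1.90933815 -6.95150214] 17.480596401350265 10.525
[('fin', array([327., 336.])), ('idx', array([353., 334.]))]
```

View pics/e.png

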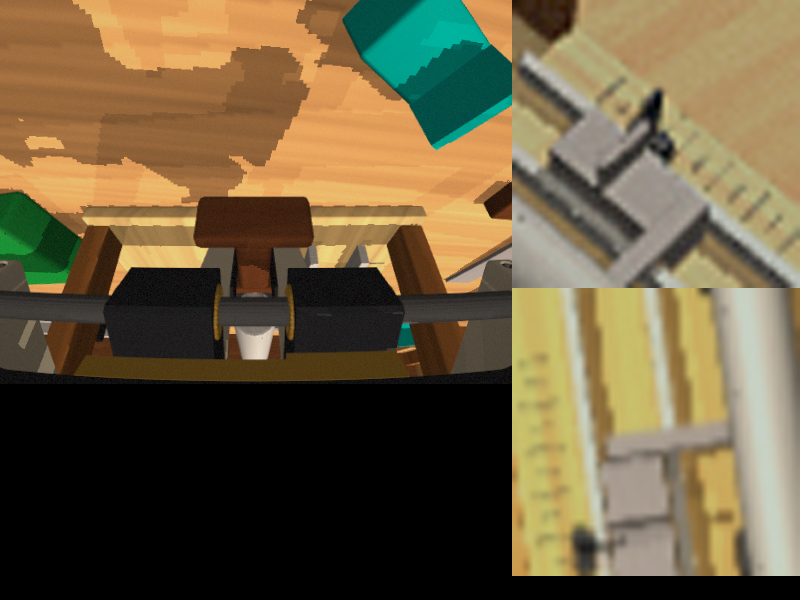

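The scene crop shows the fin at (600,165)-(650,122), a little short of the blade at about (655,105). In the top crop the fin is at row 519 and the blade near row 540. I'll measure the rider's travel by template matching on rectified views.

```bash
cat > track.py <<'E'
from mv import *
def rect(im,i,z):
    xs=np.arange(-.12,.12,.0005); ys=np.arange(.05,.10,.0005)
    m=np.array([[proj(i,G(Q,(x,y,z))) for y in ys] for x in xs],np.float32)
    return cv2.remap(im,m[...,0],m[...,1],cv2.INTER_CUBIC)
def shift(n0,n1,z=.055):
    a=rect(*load(n0),z); b=rect(*load(n1),z)
    r0=round((-.008+.12)/.0005); r1=round((.058+.12)/.0005); T=a[r0:r1,24:80]
    m=cv2.matchTemplate(b,T,cv2.TM_CCOEFF_NORMED); _,v,_,(u,r)=cv2.minMaxLoc(m)
    return (r-r0)*.5,(u-24)*.5,v
E
python3 - <<'E'
from track import *
for z in (.048,.06): print(z,shift('scene','s3',z),shift('top','t3',z))
E
```

```text
0.048 (-42.0, 0.5, 0.9474156498908997) (-41.5, 2.0, 0.9050387144088745)
0.06 (-41.5, -1.0, 0.7933669090270996) (-41.0, 1.5, 0.898809552192688)
```

```bash
python3 - <<'E'
from track import *
p0=np.load('p0.npy'); gx=np.array([np.cos(Q[3]),np.sin(Q[3]),0])
arm.line_to(p0-gx*.0786,speed=.03); arm.pause(1.2)
print((arm.get_eef_pos()-p0)@gx,arm.get_contact_force()@gx,arm.get_clock())
s,i=grab('scene','s4');t,j=grab('top','t4')
print(shift('scene','s4',.048),shift('top','t4',.048))
f=lambda im,x,y,k,ww,hh:cv2.resize(im[y:y+hh,x:x+ww],(ww*k,hh*k),interpolation=cv2.INTER_CUBIC)
c=np.hstack([f(s,276,200,10,40,40),f(t,232,142,10,40,40)])
cv2.imwrite('pics/f.png',cv2.convertScaleAbs(c[:,:,::-1],alpha=1.3))
for n,p in dict(fin=(-.018,.075,.072),finO=(-.018,.092,.072),tip=(-.018,.1,.072),tip2=(-.018,.11,.072)).items(): print(n,((proj(i,G(Q,p))-[276,200]+.5)*10).round(0),((proj(j,G(Q,p))-[232,142]+.5)*10+[400,0]).round(0))
for n,p in dict(a=(-.0,.092,.072),b=(-.018,.092,.048)).items(): print(n,((proj(i,G(Q,p))-[276,200]+.5)*10).round(0),((proj(j,G(Q,p))-[232,142]+.5)*10+[400,0]).round(0))
E
```

```text
-0.07829598383645765 11.005937768247357 12.3083
(-50.5, 0.0, 0.9474188685417175) (-50.0, 0.0, 0.9084374308586121)
fin [124. 173.] [603. 244.]
finO [163. 137.] [549. 251.]
tip [181. 121.] [524. 254.]
tip2 [204. 100.] [493. 259.]
a [208. 174.] [542. 195.]
b [158. 179.] [552. 260.]
```

View pics/f.png

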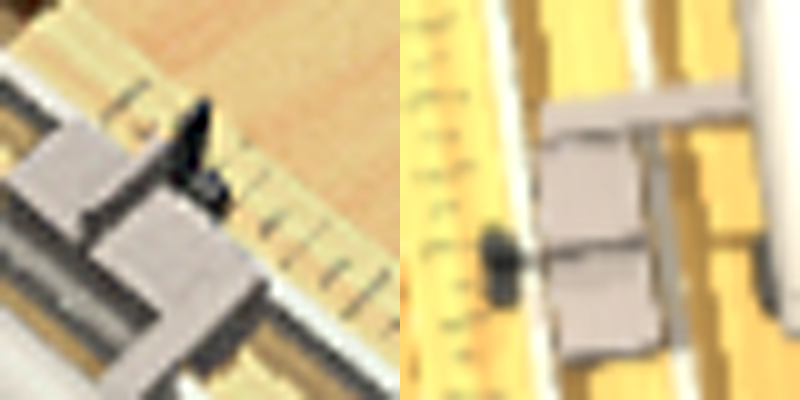

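The fin lies in line with the blade in both views: the scene fin edge (85,215)-(170,138) runs on to the tip at (205,100), and the top fin row of about 245-252 runs on to the blade at (500,262). The hold lasted 1.2 s. Now I'll ease the handle back.

```bash
python3 - <<'E'
from track import *
p0=np.load('p0.npy'); gx=np.array([np.cos(Q[3]),np.sin(Q[3]),0])
arm.line_to(p0+gx*.0005,speed=.04); arm.pause(.3)
print((arm.get_eef_pos()-p0)@gx,arm.get_contact_force()@gx,arm.get_clock())
arm.command_gripper(1.0); print(arm.get_finger_gap(),arm.get_contact_force(),arm.get_eef_pos()-p0)
arm.line_to(arm.get_eef_pos()-.1*zt,speed=.08); arm.pause(.3)
grab('scene','s5');grab('top','t5')
print(shift('scene','s5',.048),shift('top','t5',.048),shift('s4','s5',.048),arm.get_contact_force(),arm.get_clock())
a,b=load('scene')[0],load('s5')[0]   # handle home? compare handle region with the start
r=(slice(200,230),slice(230,262)); print('handle diff',cv2.absdiff(a,b)[r].mean(), cv2.absdiff(a,load('s4')[0])[r].mean())
E
```

```text
7.476979828524623e-05 -4.972537562355044 14.8333
0.9995094056841646 [-0.2732448  -0.93688     0.22103433] [4.95734644e-04 8.23909444e-05 9.60577771e-06]
(-50.5, 0.0, 0.9472621083259583) (-50.0, 0.0, 0.9097101092338562) (-9.0, 0.0, 0.9136115312576294) [-0.35276314 -0.71991778  0.5794301 ] 17.8917
handle diff 5.575 30.195486111111112
```

```bash
python3 -c "
from cell import arm
print(arm.hand_in())"
```

```text
the job is handed in; nothing more can be done
None
```

I drew the handle out about 78 mm, held it there for 1.2 s, eased it home and let go; the last pictures show the rider still at the index to within about 2 mm, and the job is handed in (no verdict was returned).

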